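Turn the square platter over against the finishing board

TASK

Turn the square walnut platter over so that its chuck recess is up, ready for finishing the base: with the fingertips push it across the bench until it butts against the front edge of the raised plywood board, tip it up against that edge, and push it on over so that it comes to rest upside down, lying flat on the board (it may overhang the front edge a little). Only push it, and not hard: it is never picked up, so some part of it stays down on the bench or the board all the while. Leave the other things where they are.

Things in the scene. Friction and masses are not known exactly. Their poses are not given: they have to be found in the camera images.
- platter_centre (a point): Centre (half-way up its 17 mm) of the loose square walnut platter, about 0.15 kg: a slab 110 x 110 x 7 mm on a square foot 92 x 92 x 10 mm, so its rim overhangs the foot by 9 mm all round, 10 mm above the bench. z points up at the start (turned dish on top), down when turned over. x and y run parallel to its sides; at the start x points within 12 degrees of the board's x.
- finishing_board: Fixed raised plywood board on the bench, 240 mm deep (x), 320 mm wide (y), 20 mm thick. Origin: middle of its front edge, at bench level (z = 0). x is level and points from the front edge inwards across the board, away from the platter, which lies flat up to 70 mm in front; y runs along the front edge; z up. The front edge is a plain vertical step, 3 mm higher than the platter, which stops against it.
- edge_top (a point): Middle of the board's front top edge, 20 mm above the bench; axes as the board's.
- corner0 (a point): Corner of the platter at half its thickness, x -55 mm, y -55 mm from the platter's centre in its own axes.
- corner1 (a point): Corner of the platter at half its thickness, x -55 mm, y 55 mm from the platter's centre in its own axes.
- corner2 (a point): Corner of the platter at half its thickness, x 55 mm, y -55 mm from the platter's centre in its own axes.
- corner3 (a point): Corner of the platter at half its thickness, x 55 mm, y 55 mm from the platter's centre in its own axes.
- wax_tin: Bystander, loose: closed round metal tin, 66 mm across, 45 mm tall, on the raised board near its back. Origin: centre of its underside.
- sanding_block: Bystander, loose: cork block 45 x 90 x 30 mm, on the raised board near its back. Origin: centre of its underside.
- round_blank: Bystander, loose: round walnut blank 76 mm across, 30 mm tall, on the bench beside the platter. Origin: centre of its underside.
- faceplate: Bystander, loose: steel ring 76 mm across, 12 mm tall, on the bench beside the platter. Origin: centre of its underside.
- gouge: Bystander, loose: turning gouge with a wooden handle, 310 mm long, 29 mm thick, on the bench to the robot's right. Origin: centre of its underside, at mid length.
- brush_pot: Bystander, loose: white ceramic cup 80 mm across, 90 mm tall, to the robot's right. Origin: centre of its underside.
- spindle_blank: Bystander, loose: square wooden bar 50 x 200 x 50 mm, to the robot's right. Origin: centre of its underside.
- platter: The platter itself; origin at the centre of the face that is underneath at the start (8.5 mm from its centre), axes as at its centre. Dish with a thin pale ring on its top, chuck recess (dark ring 50 mm across) underneath. Pressed against the step with 5 to 8 N, its near side is dragged up by the friction of rising fingertips; once up, it tips over easily.
Things that resemble listed ones, but are neither listed nor needed, are in the scene too. What is shaped like the platter but green or turquoise is not meant.

How it is judged:
On the way, in this order (a step that is already met when the one before it is completed fails the run):
1. the platter, still lying flat and dish up, is pushed up against the board's front edge (centre within 68 mm of the step face) (x of platter_centre in the frame of finishing_board between -0.068 and -0.04 m and angle between platter_centre's own z axis and vertical below 0.6 rad), for 0.05 s.
2. the platter is tipped up steeply (beyond 60 degrees) with its centre near the front edge (from 45 mm before it to 40 mm past it) (angle between platter_centre's own z axis and vertical between 1.05 and 2.2 rad and x of platter_centre in the frame of finishing_board between -0.045 and 0.04 m), for 0.05 s.
At the end, for the whole second after the job is handed in: The platter lies upside down (within 5 degrees) and flat on the raised board, its centre 24.5 to 32.5 mm above the bench, over the board (it may overhang the front edge by less than half), at rest and let go (angle between platter_centre's own z axis and vertical above 3.05 rad and x of platter_centre in the frame of finishing_board between 0 and 0.185 m and y of platter_centre in the frame of finishing_board between -0.14 and 0.14 m and z of platter_centre in the frame of finishing_board between 0.0245 and 0.0325 m and linear speed of platter below 0.02 m/s); the robot touches nothing.
It fails at once if the platter is lifted clear: all four corners more than 40 mm above the bench, or more than 25 mm while its centre is still over 50 mm in front of the board (height (world z) of each of corner0, corner1, corner2, corner3 above 0.04 m or (x of platter_centre in the frame of finishing_board below -0.05 m and height (world z) of each of corner0, corner1, corner2, corner3 above 0.025 m)).
It fails at once if the platter is squeezed or rammed: more than 40 N from the fingers (contact force between the fingers and platter above 40 N).
It fails at once if a bystander is moved more than 25 mm (distance of any of wax_tin, sanding_block, round_blank, faceplate, gouge, brush_pot, spindle_blank from where it was at the start of the episode above 0.025 m).
It also fails if it takes over 61 s, if anything falls off the work surface, if the arm or the gripper's body presses on something with over 40 N, if the wrist force passes 120 N, or if a joint passes its speed limit or range.

ROBOT

A 6-joint arm with a two-finger parallel gripper is mounted at the origin on the work surface. World frame = base frame: x ahead of the robot, y to its left, z up, the work surface at z = 0. Lengths are in m, angles in rad, forces in N, time in s.
With the tool pointing down it reaches from about 0.375 to 0.975 m from the base axis. Payload 3.8 kg.
Tool frame: the origin (TCP) lies midway between the tips of the shut fingers; the grasp point (between the pads) lies 19 mm behind it; z points along the fingers, y is the line along which they close (so a half turn about z gives the same grasp; the last joint's range is limited). The gripper opens to 85 mm and grips with 20 to 120 N. Pads are 22 mm wide; open, the fingers measure 114 mm over their backs; the gripper's body (76 mm by 85 mm) begins 54 mm behind the grasp point. The pads swing forward as they close: fully open they stand 13 mm farther back than shut.
Start: joints at [-1.189, 0.264, 1.604, -0, 1.274, -0.037], TCP at [0.274, -0.617, 0.231] pointing down, gripper open.
Joint ranges: [-2.63, 2.63], [-0.94, 2.18], [0.31, 2.57], [-1.31, 4.45], [0, 2.66], [-2.55, 2.55]. Speed limits (rad/s): [2.57, 2.57, 3.14, 3.14, 3.14, 3.14].

INTERFACE

Orientations are given as a rotation vector (axis times angle).
In Python, from workcell import bot gives the robot as it stands.
- The arm moves only by the tool step_arm, never from a script. Its argument "motion" is a list of rows, each a list of 5 numbers: the finger opening in cm, from 0 to 8.54, then the shift along the tool's x, y, z in cm, then the turn about the tool's z in degrees. In form: [[claw, dx, dy, dz, twist], ...]. A call has 1 to 20 rows; each row is the pose to reach, as a shift and turn from the pose commanded when the call began, along the tool's axes at that moment; what a row does not reach only later rows make up. A row lasts 1/10 s, in which the tool goes at most 50 mm and 8.59 degrees, less where a joint would pass 70% of its speed; a pose out of reach is approached as far as the arm can. A call with a gripper value outside its range is refused whole. The fingers move at their own pace and stop on an object; "force" is the grip in N (left out, the last holds). Time passes only in rows, so rows that repeat a pose let the fingers close. It gives the time, the measured TCP pose, the force, the opening and the grip force at its end, in the units of the state.
- bot.read_state(): the state, without advancing time (a new reading comes with each control period).
- bot.read_camera(name): name is "scene" or "top" or "wrist"; returns (picture, depth): 400x640x3 uint8, red, green, blue; 400x640 float32, m along the optical axis (not along the pixel's ray), 0 where there is no reading.
- bot.calibration(name): a dict with "mtx" (3x3 intrinsics, pixels), "k1" (the pictures are not rectified: a ray, as slopes to the right and down, at radius r is drawn at 1 + k1 r^2 times it, then the intrinsics apply), "origin" and "orientation" of the camera in the world; the wrist camera has in their place "T_tool_cam" (4x4, takes a point from camera to tool coordinates, whose origin is the TCP and whose axes are the flange's). Camera axes: x right, y up, looking along -z (the intrinsics and any distortion apply to the point x, -y, -z); pixel columns grow to the right and rows downward; lengths in m; the calibration is good to about 2 mm. A picture is of the moment at which its call begins: read the wrist's pose just before it. calibration takes no time and is no camera call.
- bot.finish_job(): hands the job in; it is judged then, once.
The state is a dict: "time": time; "q": joint angles; "joint_vel": joint speeds; "joint_torque": joint torques, N m; "tool_pos": TCP position; "tcp_rot": TCP orientation; "wrist_force": force on the tool from outside, world axes, zero at the start; "torque": the same for the moment, N m; "width": opening from 0.0 (shut) to 1.0 (fully open); "grip_force": force on a finger pad.
Only numpy, scipy, OpenCV 4.12 (cv2) and the standard library are available. Lean on these libraries where they do the work, as an engineer would, in place of code of your own. Each camera call takes 0.05 s, during which the arm holds its last target. There are 200 camera calls.

## Working session

There is one attempt and no reset: what is moved stays moved. The work goes in short steps, Python scripts to look and compute and a tool call to move; the robot and the scene stay as the last step left them, time stands still between calls to the robot, and variables do not carry over. Pictures are saved under pics/ and viewed, at most 10 in all, crops included, and the job is handed in when it is done.

Besides the shell and the picture viewer there is one more tool, called after "Emit:" as a command line: name --pt "numbers of a row" for each row, then --argument value for the rest. step_arm: Moves the arm, as the interface text tells. Its arguments: {"type":"object","properties":{"motion":{"type":"array","items":{"type":"array","items":{"type":"number"}}},"force":{"type":"number"}},"required":["motion"]}

```bash
mkdir -p pics; ls; cat > h.py <<'E'
import numpy as np, cv2
from workcell import bot
from scipy.spatial.transform import Rotation as R
def cam(name):
    c=bot.calibration(name)
    if "origin" in c:
        o=np.array(c["orientation"]); Rm=o if o.shape==(3,3) else R.from_rotvec(o).as_matrix()
        return np.array(c["mtx"]),c["k1"],np.array(c["origin"]),Rm
    s=bot.read_state(); T=np.array(c["T_tool_cam"]); Rt=R.from_rotvec(s["tcp_rot"]).as_matrix()
    return np.array(c["mtx"]),c["k1"],Rt@T[:3,3]+s["tool_pos"],Rt@T[:3,:3]
def rays(C,uv):
    K,k1,o,Rm=C
    uv=np.atleast_2d(uv).astype(float)
    d=np.c_[(uv[:,0]-K[0,2])/K[0,0],(uv[:,1]-K[1,2])/K[1,1]]; x=d.copy()
    for _ in range(10): x=d/(1+k1*(x**2).sum(1,keepdims=True))
    return np.c_[x[:,0],-x[:,1],-np.ones(len(x))]@Rm.T
def onz(C,uv,z):
    r=rays(C,uv); return C[2]+r*((z-C[2][2])/r[:,2])[:,None]
def pts(C,uv,depth):
    uv=np.atleast_2d(uv); return C[2]+rays(C,uv)*depth[uv[:,1].astype(int),uv[:,0].astype(int)][:,None]
def snap(name,fn):
    C=cam(name); p,d=bot.read_camera(name); cv2.imwrite(f"pics/{fn}.png",p[:,:,::-1]); np.save(f"pics/{fn}.npy",d); return C,p,d
E
python3 - <<'E'
from h import *
print(bot.calibration("top"))
a=snap("top","top0"); b=snap("scene","sc0")
E
```

```text
pics
{'mtx': array([[461.37682412,   0.        , 321.66283531],
       [  0.        , 461.37682412, 192.35143636],
       [  0.        ,   0.        ,   1.        ]]), 'k1': -0.07459569088455185, 'origin': array([ 0.42817716, -0.06764148,  1.32585343]), 'orientation': array([ 0.06647562, -0.05445111, -1.57391634])}
```

View pics/top0.png

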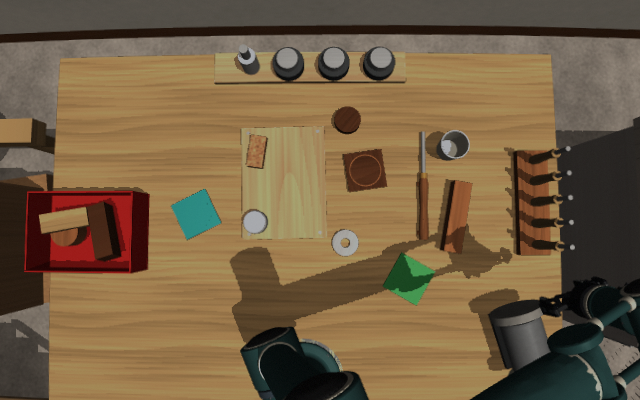

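View pics/sc0.png

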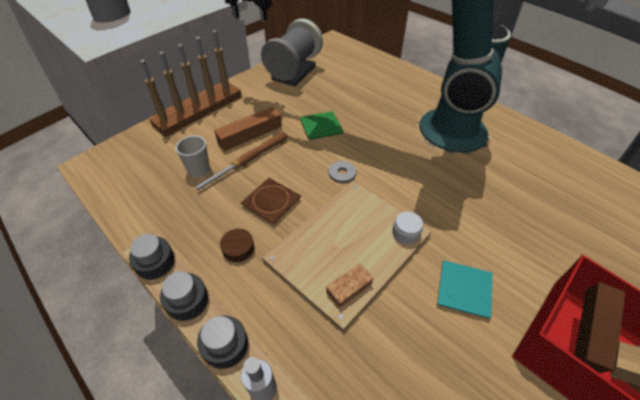

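The platter is the dark walnut square with the pale ring at top (365,171). The green (409,279) and turquoise (196,214) squares are decoys. The board's front edge runs along columns ~323–325, and the gouge (423,185) lies to the right. I'll measure these now and confirm the platter in an enlarged crop.

```bash
python3 - <<'E'
from h import *
C=cam("top"); p=cv2.imread("pics/top0.png"); d=np.load("pics/top0.npy")
cr=p[100:260,230:480]; cv2.imwrite("pics/crop.png",cv2.resize(cr,None,fx=3,fy=3,interpolation=cv2.INTER_CUBIC))
hsv=cv2.cvtColor(p,cv2.COLOR_BGR2HSV)
m=np.zeros(p.shape[:2],np.uint8); m[140:200,335:400]=(hsv[140:200,335:400,2]<125).astype(np.uint8)*255
c=max(cv2.findContours(m,0,1)[0],key=cv2.contourArea); r=cv2.minAreaRect(c); b=cv2.boxPoints(r)
w=onz(C,b,.017); print("platter",b,w.round(4),w.mean(0),np.linalg.norm(np.diff(w,axis=0),axis=1))
# board via height map
v,u=np.mgrid[0:400,0:640]; P=pts(C,np.c_[u.ravel(),v.ravel()],d).reshape(400,640,3)
sub=(P[:,:,2]>.012)&(P[:,:,2]<.07); bm=np.zeros_like(m); bm[120:246,232:332]=sub[120:246,232:332]*255
bm=cv2.morphologyEx(bm,cv2.MORPH_OPEN,np.ones((5,5)))
c=max(cv2.findContours(bm,0,1)[0],key=cv2.contourArea); b=cv2.boxPoints(cv2.minAreaRect(c)); w=onz(C,b,.02)
print("board",b,w.round(4),np.linalg.norm(np.diff(w,axis=0),axis=1))
for n,(x,y) in dict(plat=(365,171),board=(300,180),bench=(400,110),blank=(347,120),gouge=(424,200),gtip=(422,140),bar=(456,215),pot=(454,145)).items(): print(n,P[y,x].round(4))
print("edges top row-wise: saturation/value row 190", p[180,310:345].sum(1), P[180,310:345,2].round(3))
s=bot.read_state(); print(R.from_rotvec(s["tcp_rot"]).as_matrix().round(3),s["tool_pos"],s["q"])
E
```

```text
platter [[341.08    153.55998]
 [381.4     147.79997]
 [386.96    186.71999]
 [346.63998 192.48   ]] [[ 0.6403 -0.1138  0.017 ]
 [ 0.6566 -0.2297  0.017 ]
 [ 0.5444 -0.2439  0.017 ]
 [ 0.5284 -0.1289  0.017 ]] [ 0.59244176 -0.1790783   0.017     ] [0.11698195 0.1130824  0.11615611]
board [[239.46724  127.557556]
 [323.94635  125.63757 ]
 [326.4848   237.3299  ]
 [242.00568  239.24988 ]] [[ 0.7174  0.1786  0.02  ]
 [ 0.7212 -0.0651  0.02  ]
 [ 0.4016 -0.071   0.02  ]
 [ 0.3968  0.168   0.02  ]] [0.24377313 0.31966036 0.23902123]
plat [ 0.5893 -0.1815  0.0209]
board [0.5647 0.0039 0.0172]
bench [ 0.7722 -0.2886 -0.0022]
blank [ 0.7355 -0.1311  0.028 ]
gouge [ 0.5057 -0.348   0.022 ]
gtip [ 0.6794 -0.3476  0.0149]
bar [ 0.4619 -0.4299  0.0526]
pot [ 0.6658 -0.4421  0.0087]
edges top row-wise: saturation/value row 190 [397 405 417 418 417 417 421 409 387 383 392 395 389 383 384 367 352 354
 351 353 354 353 352 349 352 354 351 347 347 346 348 347 348 345 342] [ 0.026  0.022  0.018  0.016  0.015  0.021  0.018  0.018  0.018  0.018
  0.018  0.022  0.019  0.018  0.019  0.024  0.001 -0.003  0.003  0.
  0.001  0.002  0.004 -0.001 -0.    -0.002  0.001 -0.005  0.001 -0.005
 -0.002 -0.001 -0.002 -0.003 -0.005]
[[ 0.914  0.407 -0.001]
 [ 0.407 -0.914  0.002]
 [ 0.    -0.002 -1.   ]] [ 0.27423235 -0.61604709  0.23007754] [-1.18890334e+00  2.64669530e-01  1.60526441e+00 -3.05741923e-05
  1.27369905e+00 -3.68948129e-02]
```

View pics/crop.png

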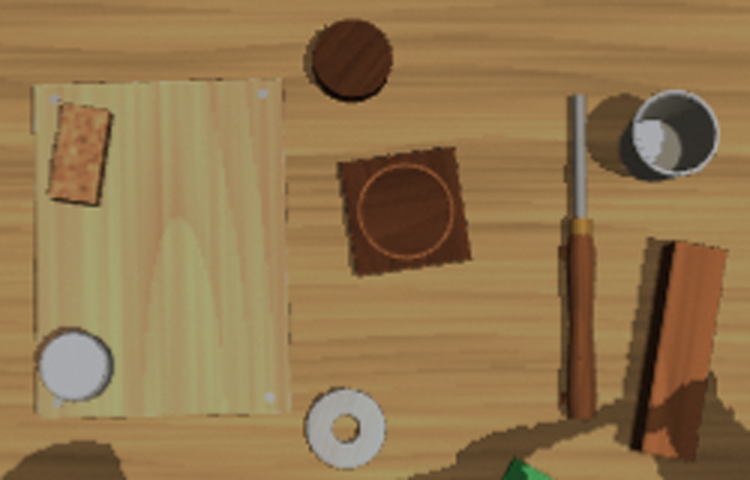

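The crop confirms it: a square dark walnut slab with a thin pale ring, at crop (405,212) = full-frame (365,171). The board measures 0.240 x 0.320 m, as given. Its front edge is at world y≈-0.068, with board x ≈ world +y (91°), and the platter is yawed about 7°. I'll go behind it, in front of the gouge.

Emit:
step_arm --pt "5 10.8 -4.6 2 -8.4" --pt "5 14.5 -6.2 4 -16.8" --pt "5 18 -7.7 6 -25" --pt "5 22 -9.4 8 -33" --pt "5 26 -11.1 8 -41" --pt "5 30 -12.8 8 -49" --pt "5 34 -14.5 8 -57" --pt "5 38 -16.2 8 -65" --pt "5 42 -18 8 -67" --pt "5 43.3 -18.5 8 -67" --pt "5 43.3 -18.5 8 -67" --pt "5 43.3 -18.5 8 -67" --pt "5 43.3 -18.5 8 -67"

```text
time: 1.4
tool_pos: [0.594, -0.2721, 0.1508]
tcp_rot: [-2.202, -2.239, 0.001]
wrist_force: [-0.1, -1.0, 0.6]
width: 0.586
grip_force: 0.0
```

```bash
python3 - <<'E'
from h import *
s=bot.read_state(); print(R.from_rotvec(s["tcp_rot"]).as_matrix().round(3),s["tool_pos"],s["width"],s["time"],s["wrist_force"])
snap("wrist","w1")
E
```

```text
[[-0.017  1.    -0.001]
 [ 1.     0.017  0.   ]
 [ 0.    -0.001 -1.   ]] [ 0.59395573 -0.27209086  0.15078888] 0.5855552735189568 1.4 [-0.07384662 -1.01665156  0.5833824 ]
```

View pics/w1.png

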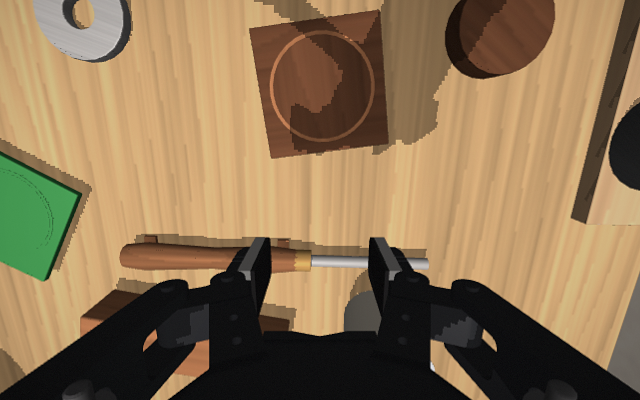

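The wrist view shows the platter centred ahead of the fingers, with its near corners at (271,158) and (388,144). The fingers appear above the gouge, possibly only by parallax, so I'll check.

```bash
python3 - <<'E'
from h import *
C=cam("wrist"); print(onz(C,[[271,158],[388,144],[381,11],[249,28]],.017).round(4)); print(onz(C,[[280,245],[370,255],[200,245]],.015).round(4))
E
```

```text
[[ 0.548  -0.2402  0.017 ]
 [ 0.6558 -0.2257  0.017 ]
 [ 0.6418 -0.1179  0.017 ]
 [ 0.5326 -0.1322  0.017 ]]
[[ 0.5543 -0.3285  0.015 ]
 [ 0.6464 -0.3381  0.015 ]
 [ 0.4731 -0.3297  0.015 ]]
```

Emit:
step_arm --pt "5 0 0 3 0" --pt "5 0 0 6 0" --pt "5 0 0 9 0" --pt "5 0 0 12 0" --pt "5 0 0 13.5 0" --pt "5 0 0 14.4 0" --pt "5 0 0 14.8 0" --pt "5 0 0 14.8 0" --pt "5 0 0 14.8 0"

```text
time: 2.35
tool_pos: [0.596, -0.2723, 0.0049]
tcp_rot: [2.2, 2.239, 0.001]
wrist_force: [-0.2, 0.1, -0.1]
width: 0.581
grip_force: 0.0
```

Emit:
step_arm --pt "5 0.5 0 0 0" --pt "5 1 0 0 0" --pt "5 1.5 0 0 0" --pt "5 2 0 0 0" --pt "5 2.5 0 0 0" --pt "5 3 0 0 0" --pt "5 3.5 0 0 0" --pt "5 4 0 0 0" --pt "5 4.5 0 0 0" --pt "5 5 0 0 0" --pt "5 5.5 0 0 0" --pt "5 6 0 0 0" --pt "5 6.5 0 0 0" --pt "5 7 0 0 0" --pt "5 7.3 0 0 0" --pt "5 7.6 0 0 0" --pt "5 7.6 0 0 0"

```text
time: 4.05
tool_pos: [0.5934, -0.195, 0.0032]
tcp_rot: [-2.202, -2.24, -0.0]
wrist_force: [-0.6, 0.7, -0.7]
width: 0.584
grip_force: 0.0
```

```bash
python3 - <<'E'
from h import *
C,p,d=snap("wrist","w2"); s=bot.read_state(); print(s["tool_pos"],s["wrist_force"])
snap("scene","sc2")
E
```

```text
[ 0.59343458 -0.19519974  0.00320468] [-0.40217209 -0.002621   -0.7170179 ]
```

View pics/w2.png

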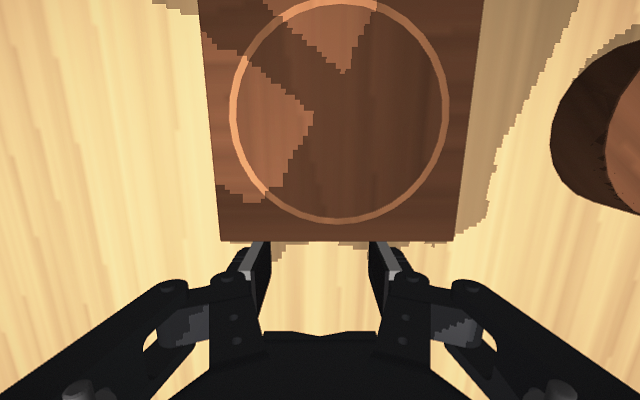

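The platter is now squared up on the fingers (near edge at row 241, cols 220–456), but offset about 8 mm to the right. I'll recentre the fingers, then push against the step.

Emit:
step_arm --pt "5 -0.4 0 0 0" --pt "5 -0.4 0.8 0 0" --pt "5 -0.4 0.8 0 0" --pt "5 0 0.8 0 0" --pt "5 0.2 0.8 0 0" --pt "5 0.4 0.8 0 0" --pt "5 0.5 0.8 0 0" --pt "5 0.5 0.8 0 0"

```text
time: 4.95
tool_pos: [0.6013, -0.1901, 0.0032]
tcp_rot: [-2.202, -2.241, 0.0]
wrist_force: [-0.3, 0.1, 0.1]
width: 0.588
grip_force: 0.0
```

Emit:
step_arm --pt "5 0.1 0 0 0" --pt "5 0.2 0 0 0" --pt "5 0.2 0 0 0" --pt "5 0.2 0 0 0"

```text
time: 5.35
tool_pos: [0.6014, -0.1883, 0.0033]
tcp_rot: [-2.202, -2.24, -0.0]
wrist_force: [-0.1, 0.3, -0.1]
width: 0.587
grip_force: 0.0
```

Emit:
step_arm --pt "5 0.1 0 0 0" --pt "5 0.2 0 0 0" --pt "5 0.2 0 0 0"

```text
time: 5.65
tool_pos: [0.6014, -0.1863, 0.0033]
tcp_rot: [2.202, 2.241, 0.0]
wrist_force: [-0.0, -1.4, 0.5]
width: 0.584
grip_force: 0.1
```

Emit:
step_arm --pt "5 0.1 0 0 0" --pt "5 0.2 0 0 0" --pt "5 0.2 0 0 0"

```text
time: 5.95
tool_pos: [0.6018, -0.186, 0.0036]
tcp_rot: [2.199, 2.24, -0.002]
wrist_force: [0.5, -6.7, -0.9]
width: 0.586
grip_force: 3.1
```

Emit:
step_arm --pt "5 0.05 0 -0.2 0" --pt "5 0.05 0 -0.4 0" --pt "5 0.05 0 -0.6 0" --pt "5 0.05 0 -0.8 0" --pt "5 0.05 0 -1 0"

```text
time: 6.45
tool_pos: [0.6018, -0.1858, 0.0138]
tcp_rot: [2.199, 2.239, -0.002]
wrist_force: [0.0, -7.2, -0.0]
width: 0.585
grip_force: 3.4
```

```bash
python3 - <<'E'
from h import *
C,p,d=snap("wrist","w3"); C2,p2,d2=snap("scene","sc3"); print(bot.read_state()["wrist_force"])
a=cv2.resize(p2[120:280,200:400],(600,480)); cv2.imwrite("pics/m3.png",a[:,:,::-1])
# height of near edge from wrist depth
for v in (200,225,235): print([pts(C,[[u,v]],d)[0].round(4) for u in (300,340,400)])
E
```

```text
[-0.11250108 -6.97302802 -0.30846673]
[array([ 0.5919, -0.1536,  0.026 ]), array([ 0.6101, -0.1534,  0.0254]), array([ 0.6379, -0.1533,  0.0242])]
[array([ 0.5919, -0.1655,  0.0263]), array([ 0.6105, -0.1654,  0.0258]), array([ 0.6382, -0.1645,  0.027 ])]
[array([ 0.592 , -0.1701,  0.0272]), array([ 0.6106, -0.1697,  0.0275]), array([ 0.6389, -0.1698,  0.0261])]
```

View pics/m3.png

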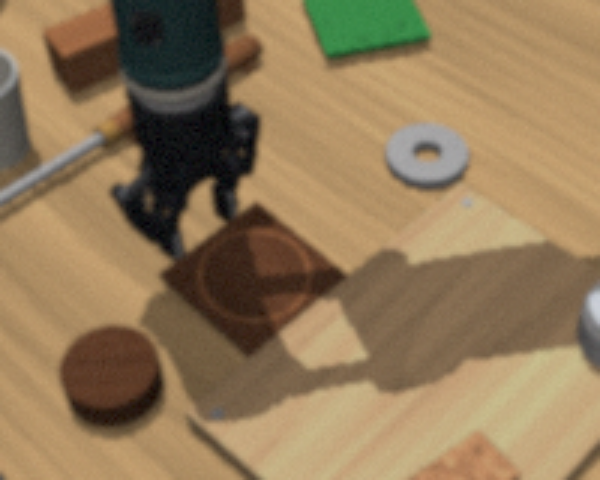

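It works: the near edge is at z≈27 mm and the platter stays square against the step in the scene crop. Continuing along the arc.

Emit:
step_arm --pt "5 0 0 -0.2 0" --pt "5 0.02 0 -0.4 0" --pt "5 0.04 0 -0.6 0" --pt "5 0.07 0 -0.8 0" --pt "5 0.1 0 -1.0 0" --pt "5 0.13 0 -1.2 0" --pt "5 0.17 0 -1.4 0" --pt "5 0.21 0 -1.6 0"

```text
time: 7.35
tool_pos: [0.6017, -0.1839, 0.03]
tcp_rot: [2.199, 2.239, -0.002]
wrist_force: [0.3, -7.4, -0.5]
width: 0.583
grip_force: 3.6
```

```bash
cat > e.py <<'E'
from h import *
import sys
C,p,d=snap("wrist",sys.argv[1])
for v in (120,160,200,220,235): print(v,[pts(C,[[u,v]],d)[0][1:].round(4) for u in (305,335)])
s=bot.read_state();print(s["wrist_force"],s["tool_pos"])
E
python3 e.py w4
```

```text
120 [array([-0.1166,  0.0304]), array([-0.1163,  0.0299])]
160 [array([-0.1345,  0.034 ]), array([-0.1343,  0.0339])]
200 [array([-0.1525,  0.0389]), array([-0.1523,  0.0389])]
220 [array([-0.1619,  0.0402]), array([-0.1613,  0.0413])]
235 [array([-0.1684,  0.0429]), array([-0.1684,  0.0422])]
[-2.14532154 -7.01190751  0.85968843] [ 0.60190218 -0.18386831  0.0303826 ]
```

Emit:
step_arm --pt "5 0.06 0 -0.25 0" --pt "5 0.13 0 -0.5 0" --pt "5 0.2 0 -0.75 0" --pt "5 0.29 0 -1.0 0" --pt "5 0.38 0 -1.25 0" --pt "5 0.48 0 -1.5 0" --pt "5 0.59 0 -1.75 0" --pt "5 0.71 0 -2.0 0"

```text
time: 8.2
tool_pos: [0.6019, -0.1777, 0.0507]
tcp_rot: [2.198, 2.238, -0.003]
wrist_force: [-1.1, -9.7, 3.2]
width: 0.583
grip_force: 4.8
```

```bash
python3 e.py w5
```

```text
120 [array([-0.1104,  0.0398]), array([-0.1102,  0.039 ])]
160 [array([-0.1292,  0.0484]), array([-0.1289,  0.0488])]
200 [array([-0.1472,  0.0561]), array([-0.1471,  0.0557])]
220 [array([-0.156 ,  0.0598]), array([-0.1561,  0.0591])]
235 [array([-0.1618,  0.0644]), array([-0.1616,  0.0642])]
[-0.57772011  0.73189645  0.43519107] [ 0.60210681 -0.17679185  0.05099315]
```

Emit:
step_arm --pt "5 0.1 0 0 0" --pt "5 0.1 0 0 0"

```text
time: 8.45
tool_pos: [0.6008, -0.1731, 0.049]
tcp_rot: [-2.201, -2.24, -0.0]
wrist_force: [0.2, -0.2, -0.2]
width: 0.585
grip_force: 0.0
```

```bash
python3 e.py w6
```

```text
120 [array([-0.1058,  0.0176]), array([-0.1055,  0.0174])]
160 [array([-0.1286,  0.0164]), array([-0.1281,  0.0177])]
200 [array([-0.1527,  0.0175]), array([-0.1522,  0.0183])]
220 [array([-0.1656,  0.0175]), array([-0.1652,  0.0176])]
235 [array([-0.1756,  0.0173]), array([-0.1755,  0.0169])]
[-0.74743805 -0.16392471  0.2686367 ] [ 0.60071133 -0.17301898  0.04883707]
```

View pics/w6.png

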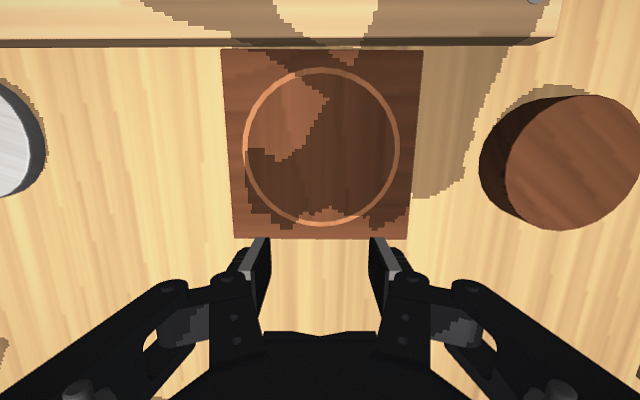

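At ~26° the tips slid past the rim corner and the platter dropped flat again. It is still square against the step (far edge at row 48, near edge at row 238), so nothing is lost. For the retry I'll narrow the fingers so the tips reach lower and give more margin under the rim.

Emit:
step_arm --pt "3 -1.5 0 0 0" --pt "3 -3 0 0 0" --pt "3 -3 0 2 0" --pt "3 -3 0 4 0" --pt "3 -3 0 4.6 0" --pt "3 -3 0 4.6 0" --pt "3 -3 0 4.6 0"

```text
time: 9.2
tool_pos: [0.6021, -0.2044, 0.0037]
tcp_rot: [2.202, 2.24, 0.0]
wrist_force: [-0.0, -0.0, -0.0]
width: 0.351
grip_force: 0.0
```

Emit:
step_arm --pt "3 0 0 0.1 0" --pt "3 0 0 0.2 0" --pt "3 0 0 0.2 0"

```text
time: 9.5
tool_pos: [0.6021, -0.2038, 0.0019]
tcp_rot: [2.201, 2.24, 0.001]
wrist_force: [0.0, 0.1, -0.3]
width: 0.353
grip_force: 0.0
```

Emit:
step_arm --pt "3 0.4 0 0 0" --pt "3 0.8 0 0 0" --pt "3 1.2 0 0 0" --pt "3 1.6 0 0 0" --pt "3 1.7 0 0 0" --pt "3 1.8 0 0 0" --pt "3 1.8 0 0 0"

```text
time: 10.2
tool_pos: [0.6017, -0.1861, 0.0014]
tcp_rot: [2.201, 2.24, -0.0]
wrist_force: [1.5, -1.6, -0.7]
width: 0.349
grip_force: 1.1
```

Emit:
step_arm --pt "3 0.1 0 0 0" --pt "3 0.2 0 0 0" --pt "3 0.2 0 0 0"

```text
time: 10.5
tool_pos: [0.6017, -0.186, 0.0017]
tcp_rot: [2.199, 2.239, -0.002]
wrist_force: [-0.2, -8.1, -1.3]
width: 0.354
grip_force: 4.2
```

Now the rise, up to about 17°, along the arc.

Emit:
step_arm --pt "3 0 0 -0.2 0" --pt "3 0 0 -0.4 0" --pt "3 0.0 0 -0.6 0" --pt "3 0 0 -0.8 0" --pt "3 0.01 0 -1 0" --pt "3 0.02 0 -1.2 0" --pt "3 0.04 0 -1.4 0" --pt "3 0.06 0 -1.6 0" --pt "3 0.1 0 -1.8 0" --pt "3 0.13 0 -2 0" --pt "3 0.17 0 -2.2 0" --pt "3 0.21 0 -2.4 0" --pt "3 0.26 0 -2.6 0" --pt "3 0.3 0 -2.8 0"

```text
time: 11.9
tool_pos: [0.6018, -0.1834, 0.0302]
tcp_rot: [2.199, 2.239, -0.003]
wrist_force: [-0.3, -8.6, 0.5]
width: 0.348
grip_force: 4.5
```

```bash
python3 e.py w7
```

```text
120 [array([-0.116,  0.032]), array([-0.1158,  0.0317])]
160 [array([-0.1337,  0.0365]), array([-0.1335,  0.036 ])]
200 [array([-0.1515,  0.0406]), array([-0.1514,  0.0403])]
220 [array([-0.1605,  0.0429]), array([-0.1601,  0.0435])]
235 [array([-0.1675,  0.0439]), array([-0.167 ,  0.0446])]
[-0.824199   -8.37009423  1.11499635] [ 0.60188689 -0.18336313  0.0304978 ]
```

Good: the near corner still sits ~8 mm above the tips, so there was no slip. The earlier drop came when the far edge released from the step while I was holding still. This time I go continuously forward and up, so the fingers stay under it.

Emit:
step_arm --pt "3 0.06 0 -0.3 0" --pt "3 0.15 0 -0.6 0" --pt "3 0.25 0 -0.85 0" --pt "3 0.38 0 -1.1 0" --pt "3 0.55 0 -1.4 0" --pt "3 0.75 0 -1.7 0" --pt "3 1.03 0 -2.0 0" --pt "3 1.5 0 -2.5 0" --pt "3 2.1 0 -3.2 0" --pt "3 2.8 0 -3.8 0" --pt "3 3.5 0 -4.3 0" --pt "3 4.2 0 -4.8 0" --pt "3 5.0 0 -5.2 0" --pt "3 5.8 0 -5.6 0" --pt "3 6.6 0 -5.9 0" --pt "3 7.4 0 -6.1 0" --pt "3 8.2 0 -6.2 0" --pt "3 8.6 0 -6.2 0" --pt "3 8.6 0 -6.2 0"

```text
time: 13.85
tool_pos: [0.5994, -0.0934, 0.0914]
tcp_rot: [-2.201, -2.24, -0.001]
wrist_force: [0.4, 0.1, -0.1]
width: 0.353
grip_force: 0.0
```

```bash
python3 - <<'E'
from h import *
C2,p2,d2=snap("scene","sc8"); snap("wrist","w8"); s=bot.read_state(); print(s["tool_pos"],s["wrist_force"])
a=cv2.resize(p2[100:300,180:430],(750,600)); cv2.imwrite("pics/m8.png",a[:,:,::-1])
E
```

```text
[ 0.59871777 -0.09387303  0.09021944] [-0.1048152   0.8043301  -0.75785394]
```

View pics/m8.png

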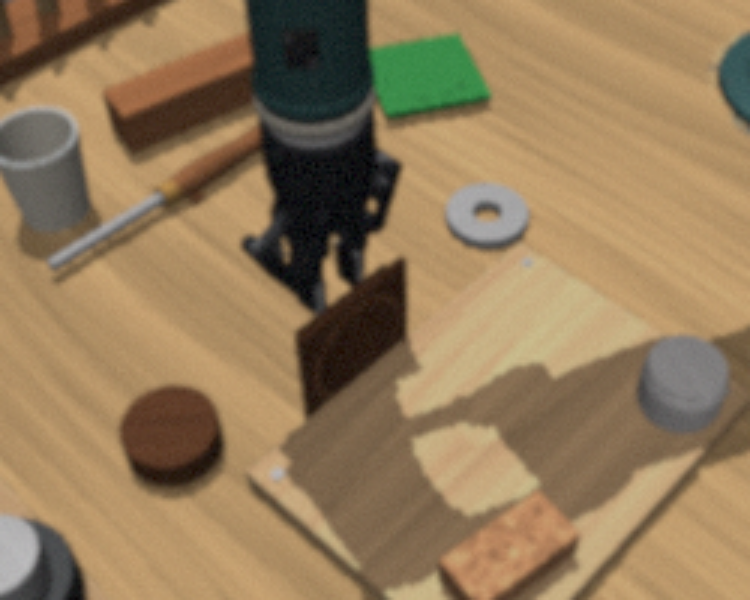

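The platter stands steeply against the step, leaning at about 80–90° with its dish facing the board (crop (350,335)). Next I push its top on over the edge.

Emit:
step_arm --pt "3 0.4 0 0 0" --pt "3 0.8 0 0 0" --pt "3 1.2 0 0 0" --pt "3 1.6 0 0 0" --pt "3 2.0 0 0 0" --pt "3 2.4 0 0 0" --pt "3 2.8 0 0 0" --pt "3 3.2 0 0 0" --pt "3 3.6 0 0 0" --pt "3 4.0 0 0 0" --pt "3 4.5 0 0 0" --pt "3 5 0 0 0" --pt "3 5.5 0 0 0" --pt "3 6 0 0 0" --pt "3 6 0 0 0"

```text
time: 15.45
tool_pos: [0.5987, -0.034, 0.0912]
tcp_rot: [-2.201, -2.241, -0.0]
wrist_force: [-0.3, -0.3, 0.5]
width: 0.351
grip_force: 0.0
```

```bash
python3 - <<'E'
from h import *
C2,p2,d2=snap("scene","sc9"); s=bot.read_state(); print(s["tool_pos"],s["wrist_force"])
a=cv2.resize(p2[100:300,180:430],(750,600)); cv2.imwrite("pics/m9.png",a[:,:,::-1])
E
```

```text
[ 0.59873397 -0.0343818   0.09130492] [-0.65360706 -0.75855134 -0.00199589]
```

View pics/m9.png

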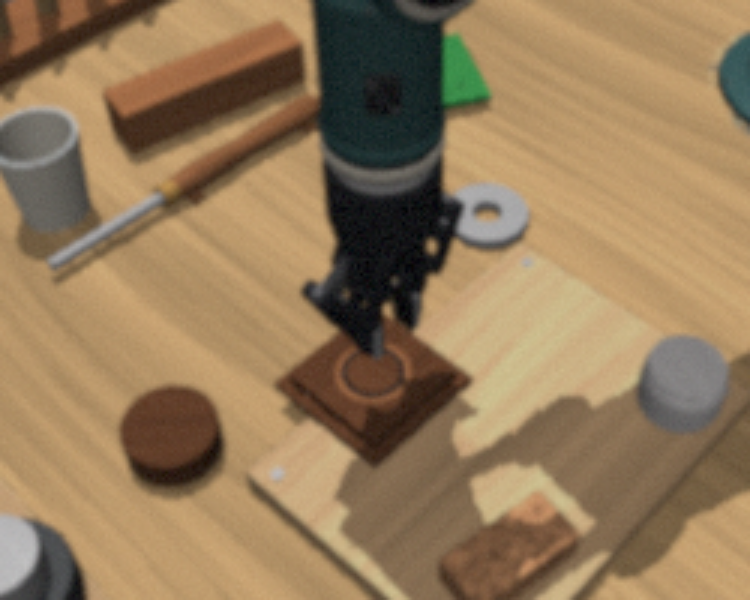

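It has turned over, recess up, overhanging the front edge. I'll lift away and measure the overhang.

Emit:
step_arm --pt "3 0 0 -3 0" --pt "3 -3 0 -6 0" --pt "3 -7 0 -7 0" --pt "3 -11 0 -7 0" --pt "3 -15 0 -7 0" --pt "3 -18 0 -7 0" --pt "3 -18 0 -7 0" --pt "3 -18 0 -7 0"

```text
time: 16.3
tool_pos: [0.6016, -0.2154, 0.1611]
tcp_rot: [-2.204, -2.238, -0.0]
wrist_force: [0.3, 0.4, -0.2]
width: 0.351
grip_force: 0.0
```

```bash
python3 - <<'E'
from h import *
for n in ("scene","top"):
    C,p,d=snap(n,"f_"+n)
    v,u=np.mgrid[0:400,0:640]; P=pts(C,np.c_[u.ravel(),v.ravel()],d).reshape(400,640,3)
    m=(p.max(2)<130)&(P[:,:,2]>.026)&(P[:,:,2]<.05)&(abs(P[:,:,0]-.6)<.075)&(P[:,:,1]>-.14)&(P[:,:,1]<.07)
    m=cv2.morphologyEx(m.astype(np.uint8),cv2.MORPH_OPEN,np.ones((3,3)))>0
    Q=P[m]; A=np.c_[Q[:,:2]-Q[:,:2].mean(0),np.ones(len(Q))]
    print(n,m.sum(),Q.mean(0).round(4),np.percentile(Q,[2,50,98],axis=0).round(4).tolist(),np.linalg.lstsq(A,Q[:,2],rcond=None)[0].round(4))
s=bot.read_state(); print(s["tool_pos"],s["wrist_force"],s["time"])
E
```

```text
scene 1726 [ 0.6084 -0.0442  0.036 ] [[0.5511, -0.0976, 0.0268], [0.6098, -0.0426, 0.038], [0.6555, 0.0032, 0.0409]] [-0.0338 -0.0345  0.036 ]
top 1038 [ 0.5988 -0.0523  0.0355] [[0.5541, -0.096, 0.0292], [0.5991, -0.0534, 0.0356], [0.6445, -0.0081, 0.0406]] [-0.0052 -0.0128  0.0355]
[ 0.60164993 -0.21389095  0.1610322 ] [0.06580989 0.37065348 0.41980513] 16.4
```

It lies flat with its top at z≈0.036, expected 0.037. Its centre is about 17–20 mm past the front edge, and the robot is clear. Handing in.

```bash
python3 -c "
from workcell import bot
print(bot.finish_job())"
```

```text
the job is handed in; nothing more can be done
None
```

I turned the platter over and handed the job in: it lies flat on the board with its recess up, its centre measured about 17–20 mm past the front edge (no verdict was returned), after one failed tip in which it dropped back flat on the bench.

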